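Close the board holder's jaw one hole with its pull plunger

ROBOT

A 6-joint arm with a two-finger parallel gripper is mounted at the origin on the work surface. World frame = base frame: x ahead of the robot, y to its left, z up, the work surface at z = 0. Lengths are in mm, angles in rad, forces in N, time in s.
With the tool pointing down it reaches from about 350 to 950 mm from the base axis. Payload 17.4 kg.
Tool frame: the origin (TCP) lies at the very end of the fingers, on their centre line; the grasp point (between the pads) lies 19 mm behind it; z points along the fingers, y is the line along which they close (so a half turn about z gives the same grasp; the last joint's range is limited). The gripper opens to 93 mm and grips with 3 to 60 N. Pads are 15 mm wide; open, the fingers measure 128 mm over their backs; the gripper's body (75 mm by 188 mm) begins 65 mm behind the grasp point.
Start: joints at [-1.204, 0.116, 1.442, -0, 1.584, -0.038], TCP at [265.83, -620.457, 186.546] pointing down, gripper open.
Joint ranges: [-2.83, 2.83], [-0.83, 2.19], [0.07, 2.5], [-1.14, 4.28], [0.01, 3], [-2.97, 2.97]. Speed limits (rad/s): [1.89, 1.89, 2.22, 3.14, 3.14, 3.14].

INTERFACE

Orientations are given as [roll, pitch, yaw] about the fixed x, y, z axes, in that order (R = Rz(yaw) Ry(pitch) Rx(roll)).
In Python, from station import bot, grab_frame, ticket, spot_in gives the robot as it stands. The module is installed in compiled form; this text tells all that it offers.
- The arm moves only by the tool carry_out, never from a script. Its argument "commands" is a list that holds one entry, the list of rows, each a list of 7 numbers: the shift along the tool's x, y, z in cm, then the turn, a rotation vector about the tool's x, y, z in degrees, then the gripper command: -1 is shut, 1 is fully open, values between are in proportion. In form: [[[dx, dy, dz, ax, ay, az, hand], ...]]. A call has exactly 5 rows; each row shifts and turns the commanded pose from where the row before left it, along the tool's axes as they then stand; what a row does not reach is not made up. A row lasts 1/12 s, in which the tool goes at most 41.7 mm and 7.16 degrees, less where a joint would pass 70% of its speed; a pose out of reach is approached as far as the arm can. A call with a gripper value outside its range is refused whole. The fingers move at their own pace and stop on an object; "squeeze" is the grip in N (left out, the last holds). Time passes only in rows, so rows that do not move let the fingers close, or fill a call up. It gives the time, the measured TCP pose, the force, the opening and the grip force at its end, in the units of the state.
- bot.observe(): the state, without advancing time (a new reading comes with each control period).
- grab_frame(name): name is "scene" or "top" or "wrist"; returns a dict with "color" (480x640x3 uint8, blue, green, red), "vertical_fov" (degrees; the focal length in pixels is half the picture's height over the tangent of half this angle, whatever the lens; pixels are square), "cx", "cy" (the principal point, pixels), "eye" and "rotation" of the camera in the world. Camera axes: x right, y up, looking along -z (the intrinsics and any distortion apply to the point x, -y, -z); pixel columns grow to the right and rows downward; lengths in mm; the calibration is good to about 2 mm. The wrist camera is an equidistant fisheye: a pixel r from the principal point sees the ray r / f radians off the axis. A picture is of the moment at which its call begins. There is no depth.
- ticket.sign_off(): hands the job in; it is judged then, once.
Trained networks look in a picture, given as the dict that the camera call returned (one of the last four; its "shot" number tells which), for a name from the list of things; names that differ only in an ending like _2 or _b are one class to them, and where a whole thing is asked for, a point or a joint stands for the part that bears it (a point fixed in the world has none). Each returns a list of dicts, best first, with "confidence" (0 to 1); they miss things now and then, are a little off and sometimes report something else, mostly with a low value. They report only what shows in the picture. A call takes as long as a camera call.
- spot_in(name, picture): "box" ([left, top, right, bottom] in pixels, round what is visible of it).
The state is a dict: "time_s": time; "joint_positions": joint angles; "qd": joint speeds; "joint_efforts": joint torques, N m; "position": TCP position; "tool_rot": TCP orientation; "ft_force": force on the tool from outside, world axes, zero at the start; "torque": the same for the moment, N m; "gripper_width": finger opening in mm; "finger_force": force on a finger pad.
Only numpy, scipy, OpenCV 4.12 (cv2) and the standard library are available. Lean on these libraries where they do the work, as an engineer would, in place of code of your own. Each camera call takes 0.05 s, during which the arm holds its last target. There are 200 camera calls.

TASK

Close the sliding jaw of the circuit-board holder over the loose board: pull the jaw's spring plunger knob up, slide the jaw towards the board to the next hole, and let the plunger snap fully home there, then let go. The exact place of that hole has to be felt; never force the pin sideways against the side of a hole, and leave the board and the things around the holder where they are.

Things in the scene. Friction and masses are not known exactly. Their poses are not given: they have to be found in the camera images.
- holder: bench holder for circuit boards, fixed to the table: aluminium rail 50 mm wide, 20 mm high, 250 mm long. Origin: on the table, below the plunger as it stands at the start. z up; y along the rail: board and fixed jaw lie towards -y, and the sliding jaw closes along -y. Rail from y = +40 to -210 mm
- jaw (a joint): travel of the steel sliding jaw along the rail towards the board (holder's -y), m; about 0 in its present hole, end stops at -0.003 and 0.056; friction 1.5 to 6 N. The next hole lies 32 to 52 mm further and is not measured: feel for it. Holes are 10 mm wide along the rail, the pin 8 mm thick with a flat tip; elsewhere the rail is flat and the pin rides on it
- barrel (a point): middle of the plunger's dark steel barrel that stands on the jaw: an upright cylinder 24 mm in diameter, from 36 to 78 mm above the table (this point at 57 mm), below the knob and wider than it. It can be pushed sideways to slide the jaw; the jaw's foot under it is 60 mm wide, 44 mm long, top at 36 mm
- lip (a point): middle of the upper front edge of the jaw's lip, 54 mm above the table and 52 mm from the plunger axis on the board's side; the lip and its upright span 60 mm across the rail and from 14 to 52 mm from that axis. Once closed, the lip stands over the board's near edge
- pull (a joint): how far the plunger is pulled up, m: 0 home in a hole, about 0.007 when its pin rides on the rail between holes, end stop 0.011. A spring draws it down with 8 N at 0, 11 N at 0.010. It must be above 0.007 for the jaw to leave a hole
- plunger: the plunger: black knob, upright cylinder 20 mm in diameter, 22 mm high, on the steel pin that goes down through the barrel. Origin: centre of the knob, 91 mm above the table when home (knob from 80 to 102 mm, 2 mm above the barrel); moves with jaw and pull. When the jaw is pushed with the pin in a hole, the pin bears on the hole's side: keep that below 35 N
- board_mid (a point): centre of the loose green circuit board (80 mm across the rail, 100 mm along it, 3 mm thick, 80 g) that lies on the holder's rests, underside 42 mm above the table, its near edge 79 mm from the plunger axis at the start; x across, y along the rail. It must not be shifted
- spool: bystander: metal solder spool standing on end, 54 mm in diameter, 42 mm high; origin centre of its underside
- flux: bystander: small amber jar with black lid, 48 mm in diameter, 55 mm high; origin centre of its underside
- driver: bystander: screwdriver lying on the table, about 200 mm long, handle towards its -x

How it is judged (in metres and radians):
On the way, in this order (a step that is already met when the one before it is completed fails the run):
1. the plunger is pulled up clear of its hole, the jaw still there (value of joint pull above 0.0065 m and value of joint jaw below 0.006 m).
2. the jaw has left its hole towards the board (value of joint jaw above 0.01 m).
3. the plunger has snapped home in the next hole (value of joint pull below 0.0015 m and value of joint jaw between 0.03 and 0.054 m), for 0.2 s.
At the end, for the whole second after the job is handed in: the jaw stands at the next hole (30 to 54 mm from where it was) at rest, the plunger is home in it to within 1.5 mm, and the board lies within 6 mm of where it was (all of step 3 and velocity of joint jaw between -0.005 and 0.005 m/s and distance of board_mid from where it was at the start of the episode below 0.006 m); the robot touches nothing.
It fails at once if the pin is forced against the rail or the side of a hole with more than 35 N (contact force between plunger and holder above 35 N).
It fails at once if the board is shifted by more than 6 mm (distance of board_mid from where it was at the start of the episode above 0.006 m).
It fails at once if a bystander is moved by more than 20 mm (distance of any of spool, flux, driver from where it was at the start of the episode above 0.02 m).
It also fails if it takes over 40 s, if anything falls off the work surface, if the arm or the gripper's body presses on something with over 40 N, if the wrist force passes 120 N, or if a joint passes its speed limit or range.

## Working session

There is one attempt and no reset: what is moved stays moved. The work goes in short steps, Python scripts to look and compute and a tool call to move; the robot and the scene stay as the last step left them, time stands still between calls to the robot, and variables do not carry over. Pictures are saved under pics/ and viewed, at most 10 in all, crops included, and the job is handed in when it is done.

Besides the shell and the picture viewer there is one more tool, called as name(argument=value, ...) on one line, values as JSON. carry_out: Moves the arm, as the interface text tells. Its arguments: {"type":"object","properties":{"commands":{"type":"array","items":{"type":"array","items":{"type":"array","items":{"type":"number"}}}},"squeeze":{"type":"number"}},"required":["commands"]}

```bash
mkdir -p pics
cat > h.py <<'E'
import numpy as np, cv2
from station import bot, grab_frame, ticket, spot_in
def ray(p,u,v):
    f=240/np.tan(np.radians(p["vertical_fov"])/2)
    a=np.array([u-p["cx"],v-p["cy"]])/f
    if p.get("name")=="wrist":
        r=np.hypot(*a); a=a*(np.tan(r)/r if r>1e-9 else 1)
    d=np.array(p["rotation"])@np.array([a[0],-a[1],-1.]); return np.array(p["eye"]),d/np.linalg.norm(d)
def atz(p,u,v,z):
    e,d=ray(p,u,v); return e+d*(z-e[2])/d[2]
def proj(p,X):
    f=240/np.tan(np.radians(p["vertical_fov"])/2)
    c=np.array(p["rotation"]).T@(np.array(X)-np.array(p["eye"])); a=np.array([c[0],-c[1]])/-c[2]
    if p.get("name")=="wrist":
        t=np.hypot(*a); a=a*(np.arctan(t)/t)
    return a*f+[p["cx"],p["cy"]]
def grab(n):
    p=grab_frame(n); p["name"]=n; return p
E
cat > a.py <<'E'
from h import *
np.set_printoptions(precision=1,suppress=True)
for n in ["top","scene"]:
    p=grab(n); cv2.imwrite(f"pics/{n}1.png",p["color"])
    print(n,[ (k,p[k]) for k in p if k!="color"])
    for o,z in [("plunger",91),("barrel",57),("lip",40),("board_mid",45),("holder",20),("spool",21),("flux",27),("driver",10)]:
        for r in spot_in(o,p)[:2]:
            b=r["box"]; print(o,round(r["confidence"],2),np.array(b),atz(p,(b[0]+b[2])/2,(b[1]+b[3])/2,z))
print(bot.observe())
E
python3 a.py
```

```text
top [('vertical_fov', 49.6744865934965), ('cx', 329.1047144637946), ('cy', 247.0541145713433), ('eye', array([ 375.7,   22.2, 1273.9])), ('rotation', array([ 0.2,  0. , -1.6])), ('shot', 1), ('name', 'top')]Traceback (most recent call last):
  File "a.py", line 8, in <module>
    b=r["box"]; print(o,round(r["confidence"],2),np.array(b),atz(p,(b[0]+b[2])/2,(b[1]+b[3])/2,z))
                                                             ~~~^^^^^^^^^^^^^^^^^^^^^^^^^^^^^^^^^
  File "h.py", line 10, in atz
    e,d=ray(p,u,v); return e+d*(z-e[2])/d[2]
                                        ~^^^
IndexError: invalid index to scalar variable.
```

```bash
cat >> h.py <<'E'
from scipy.spatial.transform import Rotation as Ro
def grab(n):
    p=grab_frame(n); p["name"]=n
    p["rotation"]=Ro.from_euler("xyz",p["rotation"]).as_matrix(); return p
E
python3 a.py
```

```text
top [('vertical_fov', 49.6744865934965), ('cx', 329.1047144637946), ('cy', 247.0541145713433), ('eye', array([ 375.7,   22.2, 1273.9])), ('rotation', array([[ 0. ,  1. , -0.2],
       [-1. ,  0. , -0. ],
       [-0. ,  0.2,  1. ]])), ('shot', 2), ('name', 'top')]
barrel 0.67 [303.1 216.3 338.6 249. ] [603.2  49.3  57. ]
lip 0.63 [303.2 220.8 335.8 250.2] [599.3  52.8  40. ]
board_mid 0.87 [341.9 230.9 388.8 274.2] [558.6 -57.9  45. ]
holder 0.67 [297.9 219.7 399.3 276.1] [573.2 -18.5  20. ]
spool 0.7 [191.9 198.3 219.9 224.7] [658.7 335.6  21. ]
flux 0.81 [164.4 278.9 186.6 300.9] [463.3 397.   27. ]
driver 0.87 [466.2 237.9 476.5 281.1] [ 550.6 -320.6   10. ]
scene [('vertical_fov', 50.37959905400561), ('cx', 322.9665998414743), ('cy', 241.74450640903518), ('eye', array([1190.7,   -8.1, 1091.9])), ('rotation', array([[ 0. , -0.8,  0.5],
       [ 1. ,  0. , -0. ],
       [ 0. ,  0.5,  0.8]])), ('shot', 3), ('name', 'scene')]
plunger 0.68 [336.9 250.4 344.2 266.1] [606.2  66.3  91. ]
plunger 0.59 [253.8 234.8 358.4 289.5] [613.7 -12.2  91. ]
barrel 0.65 [315.9 250.6 353.8 287.7] [615.
[... 182 characters left out ...]
20. ]
holder 0.34 [265.3 239.7 311.3 272.3] [553.9 -55.4  20. ]
spool 0.66 [316.3 250.9 353.5 287.6] [595.4  56.2  21. ]
spool 0.59 [442.5 279.  471.1 306.4] [668.3 338.1  21. ]
flux 0.81 [453.8 206.8 480.8 231.3] [464.7 400.8  27. ]
driver 0.9 [172.5 240.9 187.4 315.3] [ 600.3 -314.9   10. ]
{'time_s': 1.0, 'joint_positions': array([-1.2,  0.1,  1.4, -0. ,  1.6, -0. ]), 'qd': array([ 0.,  0.,  0., -0., -0.,  0.]), 'joint_efforts': array([ -0. , -72.1, -62.3,   0.1,   0. ,   0. ]), 'position': array([ 265.8, -620.5,  186.6]), 'tool_rot': array([3.1, 0. , 0.4]), 'ft_force': array([-0.6, -0.1,  0.1]), 'torque': array([ 0.1,  0. , -0. ]), 'finger_force': 0.0, 'gripper_width': 92.91585473330525}
```

View pics/top1.png

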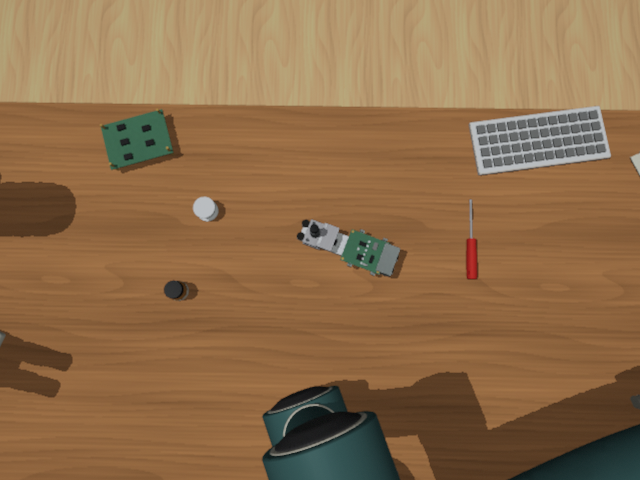

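View pics/scene1.png

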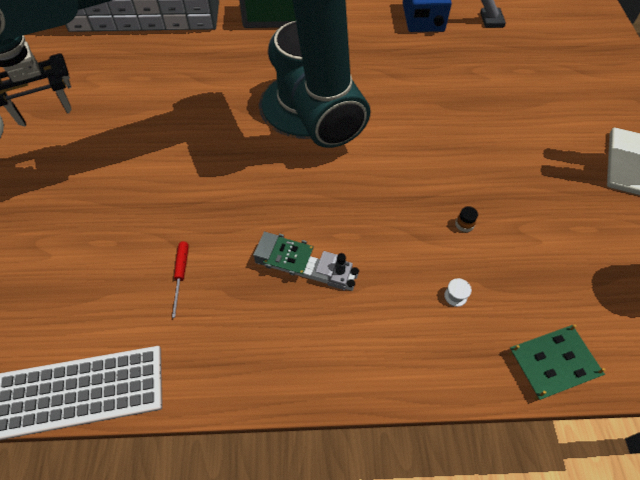

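Top view: knob near (314,230), lip near (342,244), board centre (366,252), rail running right and slightly down; spool (206,208), flux (176,290) and driver (471,250) are all well away. Scene view: knob (341,258), board (290,255).

```bash
cat > b.py <<'E'
from h import *
np.set_printoptions(precision=1,suppress=True)
t=grab("top"); s=grab("scene")
print(atz(t,314,229,102),atz(s,341,255,102))
big=np.hstack([cv2.resize(p["color"][y:y+75,x:x+100] if 0 else p["color"][y:y+90,x:x+120],(400,300),interpolation=cv2.INTER_CUBIC) for p,x,y in [(t,290,205),(s,247,215)]])
cv2.imwrite("pics/c2.png",big)
b=spot_in("board_mid",t)[0]["box"];print(b)
E
python3 b.py
```

```text
[603.1  64.2 102. ] [604.2  67.  102. ]
[296.2, 219.8, 397.9, 278.9]
```

View pics/c2.png

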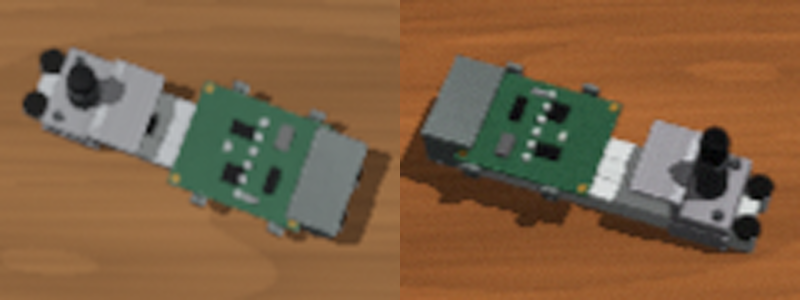

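The crops show the knob's top at about top px (314.5,227.5) and scene px (341.5,256). The board corners near the jaw are at crop (208,88) and (172,182), and the far ones at about (328,128) and (290,228).

```bash
cat > b2.py <<'E'
from h import *
np.set_printoptions(precision=2,suppress=True)
t=grab("top"); s=grab("scene")
print(atz(t,314.3,227.3,102),atz(s,341.5,256.,102))
for p,x,y,c in [(t,290,205,[(208,88),(172,182),(328,128),(290,228)]),(s,247,215,[(620-400,104),(582-400,190)])]:
    q=[atz(p,x+a*.3,y+b*.3,45) for a,b in c]; print(np.array(q))
    e=q[0]-q[1]; print("across yaw",np.degrees(np.arctan2(e[1],e[0])),np.hypot(e[0],e[1]))
    m=(q[0]+q[1])/2; print("near mid",m)
# skeleton: holder->world
print(bot.observe()["tool_rot"])
E
python3 b2.py
```

```text
[607.06  63.59 102.  ] [606.87  68.01 102.  ]
[[ 609.66  -26.46   45.  ]
 [ 540.68   -1.27   45.  ]
 [ 581.68 -113.16   45.  ]
 [ 508.87  -85.91   45.  ]]
across yaw -20.06430421853042 73.43497236633513
near mid [575.17 -13.87  45.  ]
[[543.41   5.32  45.  ]
 [613.34 -23.48  45.  ]]
across yaw 157.61075163650767 75.62771517479356
near mid [578.38  -9.08  45.  ]
[-3.14  0.    0.4 ]
```

```bash
cat >> h.py <<'E'
def go(x,y,z,yaw):
    o=bot.observe(); R=Ro.from_euler("xyz",o["tool_rot"]); T=Ro.from_euler("xyz",[np.pi,0,np.radians(yaw)])
    d=np.array([x,y,z])-o["position"]
    np.set_printoptions(precision=3,suppress=True)
    print("t",o["time_s"],"pos",o["position"],"rot",np.degrees(o["tool_rot"]),"f",o["ft_force"],"w",o["gripper_width"],o["finger_force"])
    print("turn",np.degrees((R.inv()*T).as_rotvec()),"shift cm in now-frame",R.inv().apply(d)/10,"in turned frame",T.inv().apply(d)/10)
E
python3 -c "
from h import *
go(606,66,190,69)"
```

```text
t 1.25 pos [ 265.841 -620.448  186.537] rot [-179.999    0.001   23.195] f [-0.527  0.208  0.7  ] w 92.82626609897181 0.0
turn [ -0.001   0.    -45.805] shift cm in now-frame [ 58.303 -49.699  -0.346] in turned frame [76.276  7.157 -0.346]
```

carry_out(commands=[[[0, 0, 0, 0, 0, -6.5, 1], [0, 0, 0, 0, 0, -6.5, 1], [0, 0, 0, 0, 0, -6.5, 1], [0, 0, 0, 0, 0, -6.5, 1], [0, 0, 0, 0, 0, -6.5, 0]]])

```text
time_s: 1.67
position: [265.8, -620.5, 186.6]
tool_rot: [3.142, 0.0, 0.978]
ft_force: [-0.7, -0.1, 0.7]
gripper_width: 89.7
finger_force: 0.0
```

carry_out(commands=[[[0, 0, 0, 0, 0, -6.5, 0], [0, 0, 0, 0, 0, -6.8, 0], [2, 0.2, 0, 0, 0, 0, 0], [3.5, 0.35, 0, 0, 0, 0, 0], [3.5, 0.35, 0, 0, 0, 0, 0]]])

```text
time_s: 2.08
position: [306.4, -539.0, 186.0]
tool_rot: [-3.141, -0.0, 1.203]
ft_force: [0.6, -0.4, -0.2]
gripper_width: 57.5
finger_force: 0.0
```

carry_out(commands=[[[3.5, 0.35, 0, 0, 0, 0, 0], [3.5, 0.35, 0, 0, 0, 0, 0], [3.5, 0.35, 0, 0, 0, 0, 0], [3.5, 0.35, 0, 0, 0, 0, 0], [3.5, 0.35, 0, 0, 0, 0, 0]]])

```text
time_s: 2.5
position: [386.0, -381.0, 186.7]
tool_rot: [3.141, 0.0, 1.204]
ft_force: [-0.2, 0.5, -0.1]
gripper_width: 46.5
finger_force: 0.0
```

carry_out(commands=[[[3.5, 0.35, 0, 0, 0, 0, 0], [3.5, 0.35, 0, 0, 0, 0, 0], [3.5, 0.35, 0, 0, 0, 0, 0], [3.5, 0.35, 0, 0, 0, 0, 0], [3.5, 0.35, 0, 0, 0, 0, 0]]])

```text
time_s: 2.92
position: [465.1, -223.8, 186.8]
tool_rot: [3.141, 0.0, 1.204]
ft_force: [-0.4, -0.3, -0.3]
gripper_width: 46.3
finger_force: 0.0
```

carry_out(commands=[[[3.5, 0.35, 0, 0, 0, 0, 0], [3.5, 0.35, 0, 0, 0, 0, 0], [3.5, 0.35, 0, 0, 0, 0, 0], [3.5, 0.35, 0, 0, 0, 0, 0], [0, 0, 0, 0, 0, 0, 0]]])

```text
time_s: 3.33
position: [529.5, -95.4, 186.5]
tool_rot: [3.142, -0.001, 1.208]
ft_force: [0.4, -1.1, 0.6]
gripper_width: 46.3
finger_force: 0.0
```

```bash
cat > c.py <<'E'
from h import *
import sys
go(606,66,150,69)
p=grab("wrist"); cv2.imwrite(f"pics/{sys.argv[1]}.png",p["color"])
print(p["eye"],p["rotation"])
for o in ["plunger","barrel","board_mid"]:
    for r in spot_in(o,p)[:2]: print(o,r)
print(proj(p,[606,66,102]),proj(p,[606,66,80]))
E
python3 c.py w1
```

```text
t 3.3333 pos [529.533 -95.385 186.514] rot [179.999  -0.076  69.197] f [ 0.381 -1.087  0.574] w 46.3480078776518 0.0
turn [ 0.001 -0.076  0.197] shift cm in now-frame [17.797  1.417  3.675] in turned frame [17.807  1.355  3.651]
[555.098 -27.721 383.848] [[ 0.935  0.344  0.093]
 [-0.356  0.901  0.247]
 [ 0.002 -0.264  0.964]]
plunger {'box': [319.8, 3.9, 351.4, 20.6], 'confidence': 0.94}
barrel {'box': [300.7, 0.0, 371.1, 78.0], 'confidence': 0.65}
board_mid {'box': [288.6, 105.1, 381.3, 215.0], 'confidence': 0.83}
[338.258   0.586] [336.964   9.481]
```

View pics/w1.png

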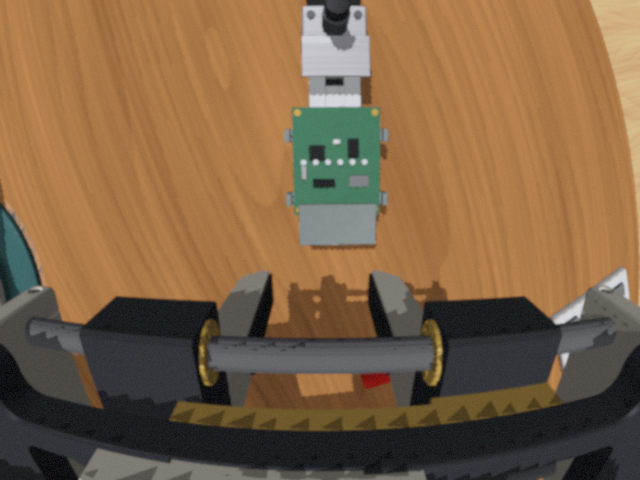

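The wrist view is well aligned with the rail: knob at (336,12), board centre at (336,155). I'll move closer for a finer reading.

carry_out(commands=[[[2.5, 0.3, 0, 0, 0, 0, 0], [2.5, 0.3, 0, 0, 0, 0, 0], [2.5, 0.3, 0, 0, 0, 0, 0], [2.5, 0.3, 0, 0, 0, 0, 0], [0, 0, 0, 0, 0, 0, 0]]])

```text
time_s: 3.95
position: [575.9, -9.2, 186.4]
tool_rot: [-3.141, -0.001, 1.204]
ft_force: [0.3, 0.8, -0.1]
gripper_width: 46.8
finger_force: 0.0
```

```bash
python3 c.py w2
```

```text
t 3.95 pos [575.891  -9.221 186.376] rot [-179.988   -0.04    69.006] f [ 0.258  0.763 -0.082] w 46.7538597640215 0.0
turn [-0.012 -0.04   0.006] shift cm in now-frame [8.099 0.117 3.643] in turned frame [8.101 0.115 3.638]
[601.769  58.457 383.656] [[ 0.933  0.347  0.094]
 [-0.359  0.9    0.248]
 [ 0.001 -0.265  0.964]]
plunger {'box': [302.0, 113.4, 334.1, 135.4], 'confidence': 0.83}
plunger {'box': [287.3, 103.7, 354.6, 184.4], 'confidence': 0.46}
barrel {'box': [286.8, 103.9, 355.8, 185.9], 'confidence': 0.57}
board_mid {'box': [277.1, 210.8, 366.4, 306.6], 'confidence': 0.89}
[321.259 122.236] [321.139 123.053]
```

View pics/w2.png

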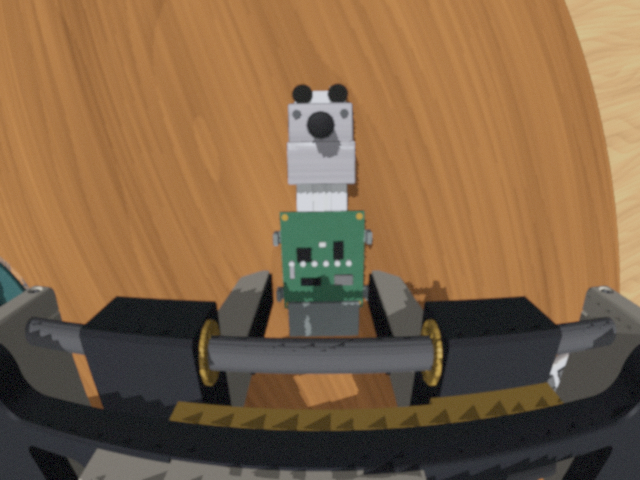

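Knob top is at (320.5,125), centred between the fingers. The remaining shift is about 7.85 cm in x, 0.07 in y and 10.35 down.

carry_out(commands=[[[2, 0.02, 0, 0, 0, 0, 0], [2, 0.02, 0, 0, 0, 0, 0], [2, 0.02, 0.5, 0, 0, 0, 0], [1.85, 0.01, 1.5, 0, 0, 0, 0], [0, 0, 2, 0, 0, 0, 0]]])

```text
time_s: 4.57
position: [604.9, 63.2, 147.6]
tool_rot: [3.139, -0.002, 1.204]
ft_force: [0.5, 0.2, -0.3]
gripper_width: 46.4
finger_force: 0.0
```

carry_out(commands=[[[0, 0, 2, 0, 0, 0, 0], [0, 0, 2, 0, 0, 0, 0], [0, 0, 1.6, 0, 0, 0, 0], [0, 0, 0.7, 0, 0, 0, 0], [0, 0, 0, 0, 0, 0, 0]]])

```text
time_s: 4.98
position: [602.9, 61.1, 82.1]
tool_rot: [-3.14, 0.001, 1.203]
ft_force: [0.4, 0.2, -0.9]
gripper_width: 46.7
finger_force: 0.0
```

```bash
python3 c.py w3
python3 - <<'E'
import cv2
i=cv2.imread('pics/w3.png'); cv2.imwrite('pics/w3c.png',cv2.resize(i[180:400,200:440],(720,660))[:600])
E
```

```text
t 4.9833 pos [602.89   61.143  82.129] rot [-179.888    0.059   68.919] f [ 0.445  0.192 -0.854] w 46.706242084222644 0.0
turn [-0.112  0.059 -0.081] shift cm in now-frame [ 0.558  0.102 -6.788] in turned frame [ 0.565  0.116 -6.787]
[629.305 129.005 279.304] [[ 0.933  0.347  0.096]
 [-0.36   0.899  0.248]
 [-0.    -0.266  0.964]]
plunger {'box': [298.6, 240.8, 338.8, 288.2], 'confidence': 0.69}
barrel {'box': [276.9, 193.8, 366.2, 316.5], 'confidence': 0.67}
board_mid {'box': [270.9, 373.6, 372.0, 410.8], 'confidence': 0.78}
board_mid {'box': [275.9, 193.5, 369.1, 318.2], 'confidence': 0.46}
[322.148 267.484] [321.96  253.708]
```

View pics/w3c.png

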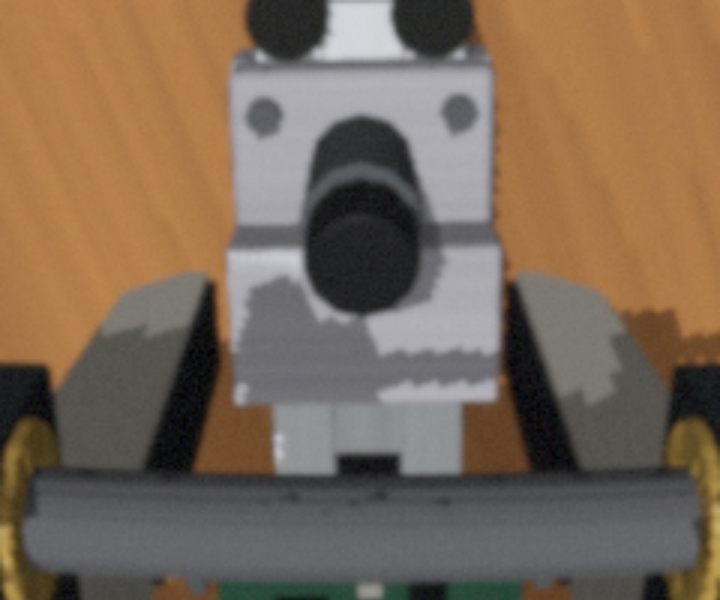

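Knob top sits at full-image (320.7,268), which puts it at about (606,66). The fingers straddle it but are ~5 mm too far towards the board.

carry_out(commands=[[[0.5, 0.06, 0, 0, 0, 0, 0], [0, 0, 0, 0, 0, 0, 0], [0, 0, 0, 0, 0, 0, -0.3], [0, 0, 0, 0, 0, 0, -1], [0, 0, 0, 0, 0, 0, -1]]], squeeze=25)

```text
time_s: 5.6
position: [606.1, 66.8, 83.6]
tool_rot: [3.142, -0.0, 1.204]
ft_force: [0.3, 0.4, -0.2]
gripper_width: 31.2
finger_force: 0.0
```

carry_out(commands=[[[0, 0, 0, 0, 0, 0, -1], [0, 0, 0, 0, 0, 0, -1], [0, 0, 0, 0, 0, 0, -1], [0, 0, 0, 0, 0, 0, -1], [0, 0, 0, 0, 0, 0, -1]]])

```text
time_s: 6.02
position: [606.1, 66.7, 83.5]
tool_rot: [3.142, 0.0, 1.204]
ft_force: [0.1, -0.8, 0.3]
gripper_width: 1.3
finger_force: 0.0
```

```bash
python3 c.py w4
python3 - <<'E'
import cv2
i=cv2.imread('pics/w4.png'); cv2.imwrite('pics/w4c.png',cv2.resize(i[180:380,200:440],(720,600)))
E
```

```text
t 6.0167 pos [606.093  66.716  83.547] rot [179.999   0.001  68.991] f [ 0.146 -0.762  0.272] w 1.3021458108759636 0.0
turn [ 0.001  0.001 -0.009] shift cm in now-frame [-0.07   0.017 -6.645] in turned frame [-0.07   0.017 -6.645]
[631.988 134.543 280.791] [[ 0.933  0.347  0.094]
 [-0.359  0.9    0.248]
 [ 0.002 -0.265  0.964]]
plunger {'box': [296.8, 252.3, 335.8, 292.2], 'confidence': 0.58}
barrel {'box': [274.0, 201.5, 365.4, 319.8], 'confidence': 0.88}
board_mid {'box': [312.8, 375.9, 327.7, 412.7], 'confidence': 0.77}
[320.291 277.876] [320.213 263.362]
```

View pics/w4c.png

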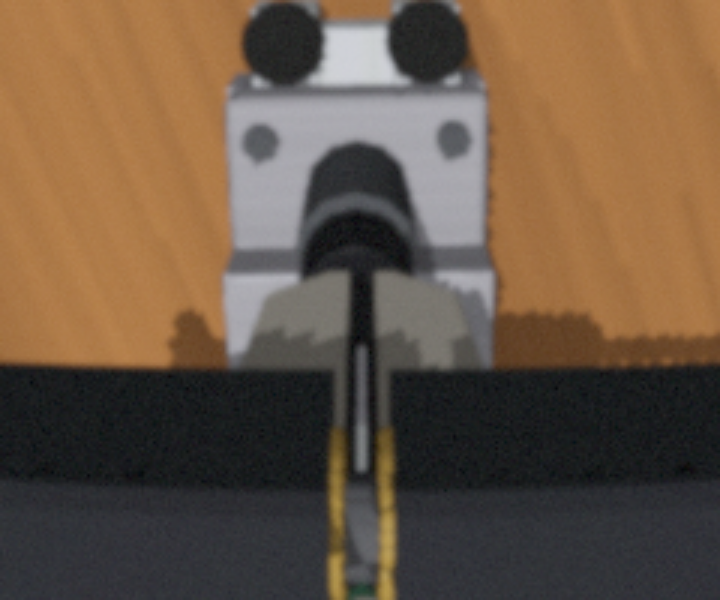

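Run:
```python
from h import *
np.set_printoptions(precision=1,suppress=True)
p=grab("wrist"); o=bot.observe()
R=Ro.from_euler("xyz",o["tool_rot"])
for r in (268,270,272):
    e,d=ray(p,320,r); e=R.inv().apply(e-o["position"]); d=R.inv().apply(d)
    for X in (0,5,7.5): print(r,X,e+d*(X-e[0])/d[0])
s=grab("scene"); t=grab("top")
print(proj(s,o["position"]),proj(t,o["position"]))
cv2.imwrite("pics/s5.png",np.hstack([cv2.resize(q["color"][int(c[1])-45:int(c[1])+45,int(c[0])-45:int(c[0])+45],(400,400),interpolation=cv2.INTER_CUBIC) for q in (s,t) for c in [proj(q,o["position"])]]))
```

```text
268 0 [ 0.   0.1 -5.8]
268 5 [  5.   0. -19.]
268 7.5 [  7.5   0.  -25.6]
270 0 [ 0.   0.  -8.9]
270 5 [  5.    0.  -21.9]
270 7.5 [  7.5   0.  -28.4]
272 0 [  0.    0.  -11.9]
272 5 [  5.    0.  -24.7]
272 7.5 [  7.5   0.  -31. ]
[340.6 259.8] [313.2 229.2]
```

View pics/s5.png

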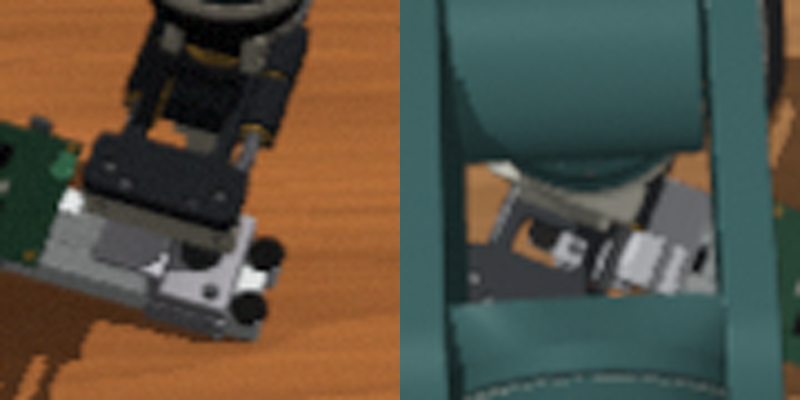

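The fingers closed at 1.3 mm without contact. In the wrist picture they cover the knob's top, with the tips at about (320,270), so the real finger ends seem to be roughly 20 mm higher than the reported TCP. Opening and going lower is safe under either reading, because reported z 60 stays above the lip. The width on closing will then show what I hold: 20 mm is the knob, 24 mm the barrel.

carry_out(commands=[[[0, 0, 0, 0, 0, 0, 0], [0, 0, 0, 0, 0, 0, 0], [0, 0, 0, 0, 0, 0, 0], [0, 0, 0, 0, 0, 0, 0], [0.2, 0, 0, 0, 0, 0, 0]]])

```text
time_s: 6.78
position: [606.8, 68.5, 83.6]
tool_rot: [3.142, 0.0, 1.204]
ft_force: [0.0, 0.2, -0.5]
gripper_width: 29.3
finger_force: 0.0
```

carry_out(commands=[[[0, 0, 0, 0, 0, 0, 0], [0, 0, 0.8, 0, 0, 0, 0], [0, 0, 0.8, 0, 0, 0, 0], [0, 0, 0.5, 0, 0, 0, 0], [0, 0, 0, 0, 0, 0, -0.4]]])

```text
time_s: 7.2
position: [606.0, 68.5, 60.5]
tool_rot: [-3.139, 0.001, 1.204]
ft_force: [-1.2, 0.2, -0.6]
gripper_width: 42.9
finger_force: 0.0
```

carry_out(commands=[[[0, 0, 0, 0, 0, 0, -1], [0, 0, 0, 0, 0, 0, -1], [0, 0, 0, 0, 0, 0, -1], [0, 0, 0, 0, 0, 0, -1], [0, 0, 0, 0, 0, 0, -1]]], squeeze=10)

```text
time_s: 7.62
position: [606.3, 68.9, 62.9]
tool_rot: [-3.14, -0.0, 1.204]
ft_force: [-6.7, 2.4, 3.0]
gripper_width: 19.5
finger_force: 10.0
```

Width 19.5 with 10 N means I have the knob. Next: centre, grip firmer and pull up.

carry_out(commands=[[[0, -0.1, 0, 0, 0, 0, -1], [0, 0, 0, 0, 0, 0, -1], [0, 0, -0.2, 0, 0, 0, -1], [0, 0, -0.2, 0, 0, 0, -1], [0, 0, 0, 0, 0, 0, -1]]], squeeze=40)

```text
time_s: 8.03
position: [605.8, 69.0, 66.3]
tool_rot: [-3.141, 0.0, 1.204]
ft_force: [3.1, 0.4, -9.8]
gripper_width: 18.4
finger_force: 40.0
```

carry_out(commands=[[[0, 0, -0.2, 0, 0, 0, -1], [0, 0, -0.2, 0, 0, 0, -1], [0, 0, -0.1, 0, 0, 0, -1], [0, 0, 0, 0, 0, 0, -1], [0, 0, 0, 0, 0, 0, -1]]])

```text
time_s: 8.45
position: [605.8, 68.9, 71.4]
tool_rot: [-3.141, 0.0, 1.204]
ft_force: [2.2, 1.4, -11.6]
gripper_width: 18.7
finger_force: 40.0
```

carry_out(commands=[[[0, 0, -0.05, 0, 0, 0, -1], [0, 0, 0, 0, 0, 0, -1], [-0.1, 0, 0, 0, 0, 0, -1], [-0.1, 0, 0, 0, 0, 0, -1], [-0.1, 0, 0, 0, 0, 0, -1]]])

```text
time_s: 8.87
position: [604.7, 66.1, 72.0]
tool_rot: [-3.141, -0.0, 1.204]
ft_force: [2.3, 1.2, -10.6]
gripper_width: 18.4
finger_force: 40.0
```

carry_out(commands=[[[-0.2, 0, 0, 0, 0, 0, -1], [-0.2, 0, 0, 0, 0, 0, -1], [-0.2, 0, 0, 0, 0, 0, -1], [-0.2, 0, 0, 0, 0, 0, -1], [-0.2, 0, 0, 0, 0, 0, -1]]])

```text
time_s: 9.28
position: [601.2, 56.6, 72.1]
tool_rot: [3.141, -0.0, 1.204]
ft_force: [3.5, 1.7, -11.0]
gripper_width: 18.4
finger_force: 40.0
```

carry_out(commands=[[[-0.3, 0, 0, 0, 0, 0, -1], [-0.3, 0, 0, 0, 0, 0, -1], [-0.3, 0, 0, 0, 0, 0, -1], [-0.3, 0, 0, 0, 0, 0, -1], [0, 0, 0, 0, 0, 0, -1]]])

```text
time_s: 9.7
position: [596.9, 44.9, 72.2]
tool_rot: [3.141, 0.0, 1.204]
ft_force: [5.6, -1.3, -11.2]
gripper_width: 18.4
finger_force: 40.0
```

carry_out(commands=[[[0, 0, 0.05, 0, 0, 0, -1], [0, 0, 0.05, 0, 0, 0, -1], [0, 0, 0.05, 0, 0, 0, -1], [0, 0, 0, 0, 0, 0, -1], [0, 0, 0, 0, 0, 0, -1]]])

```text
time_s: 10.12
position: [596.9, 45.1, 70.5]
tool_rot: [3.141, 0.001, 1.204]
ft_force: [5.4, -3.0, -10.6]
gripper_width: 18.6
finger_force: 40.0
```

carry_out(commands=[[[0, 0, 0.08, 0, 0, 0, -1], [0, 0, 0, 0, 0, 0, -0.3], [0, 0, 0, 0, 0, 0, 0], [0, 0, 0, 0, 0, 0, 0], [0, 0, 0, 0, 0, 0, 0]]])

```text
time_s: 10.53
position: [597.1, 45.8, 70.4]
tool_rot: [3.141, -0.0, 1.204]
ft_force: [0.0, 0.1, 0.2]
gripper_width: 40.5
finger_force: 0.0
```

carry_out(commands=[[[0, 0, 0, 0, 0, 0, 0], [0, 0, -0.6, 0, 0, 0, 0], [0, 0, -1.3, 0, 0, 0, 0], [0, 0, -1.3, 0, 0, 0, 0], [0, 0, -1.3, 0, 0, 0, 0]]])

```text
time_s: 10.95
position: [597.2, 45.7, 116.9]
tool_rot: [3.141, -0.0, 1.204]
ft_force: [-0.1, 0.5, 0.2]
gripper_width: 46.8
finger_force: 0.0
```

carry_out(commands=[[[0.8, 0, 0, 0, 0, 0, -0.5], [1.2, 0, 0, 0, 0, 0, -1], [1.2, 0, 0, 0, 0, 0, -1], [0, 0, 0, 0, 0, 0, -1], [0, 0, 0, 0, 0, 0, -1]]])

```text
time_s: 11.37
position: [608.3, 76.5, 113.8]
tool_rot: [-3.14, 0.001, 1.206]
ft_force: [-0.1, -0.0, -0.0]
gripper_width: 17.4
finger_force: 0.0
```

```bash
python3 c.py w6
python3 - <<'E'
import cv2
i=cv2.imread('pics/w6.png'); cv2.imwrite('pics/w6c.png',cv2.resize(i[180:380,200:440],(720,600)))
E
```

```text
t 11.3667 pos [608.26   76.537 113.78 ] rot [-179.923    0.036   69.075] f [-0.121 -0.031 -0.046] w 17.397648944741576 0.0
turn [-0.077  0.036  0.075] shift cm in now-frame [-1.067  0.16  -3.622] in turned frame [-1.065  0.167 -3.622]
[634.34  144.426 310.966] [[ 0.934  0.345  0.095]
 [-0.358  0.9    0.249]
 [ 0.    -0.266  0.964]]
plunger {'box': [301.0, 295.6, 339.1, 330.5], 'confidence': 0.9}
barrel {'box': [282.4, 237.3, 361.1, 340.8], 'confidence': 0.95}
board_mid {'box': [287.6, 375.8, 351.8, 411.2], 'confidence': 0.87}
[322.679 274.117] [322.452 261.776]
```

View pics/w6c.png

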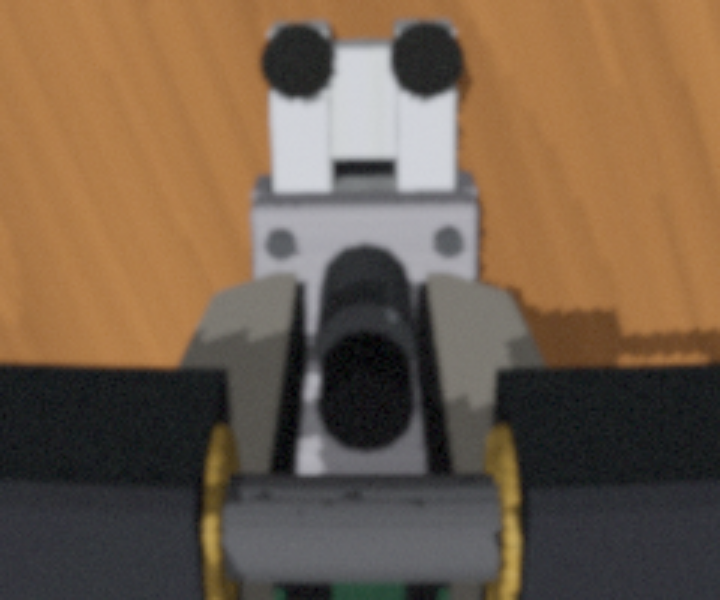

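The jaw has moved (rail shows behind it), and the knob's top is at full-image (322.3,310.7), riding up. I'll work out where it is relative to the tool.

Run:
```python
from h import *
p=grab("wrist"); 
k=atz(p,322.3,310.7,109); print(k); go(k[0],k[1],40,69)
```

```text
[597.98704015  44.74106691 109.        ]
t 11.6167 pos [608.266  75.268 114.547] rot [-179.985    0.009   68.978] f [ 0.617 -0.691  0.141] w 0.7502461478782958 0.0
turn [-0.015  0.009 -0.022] shift cm in now-frame [-3.217  0.138  7.455] in turned frame [-3.218  0.134  7.455]
```

carry_out(commands=[[[0, 0.1, 1.5, 0, 0, 0, -1], [0, 0, 2, 0, 0, 0, -1], [0, 0, 2, 0, 0, 0, -1], [0, 0, 1.5, 0, 0, 0, -1], [0, 0, 0.4, 0, 0, 0, -1]]])

```text
time_s: 12.03
position: [607.8, 74.8, 37.2]
tool_rot: [-3.138, 0.002, 1.204]
ft_force: [0.5, -0.2, 0.1]
gripper_width: 0.1
finger_force: 0.0
```

carry_out(commands=[[[-0.3, 0, 0, 0, 0, 0, -1], [-0.2, 0, 0, 0, 0, 0, -1], [-0.2, 0, 0, 0, 0, 0, -1], [-0.1, 0, 0, 0, 0, 0, -1], [0, 0, 0, 0, 0, 0, -1]]])

```text
time_s: 12.45
position: [606.8, 67.4, 41.7]
tool_rot: [3.14, -0.001, 1.204]
ft_force: [0.1, 0.0, 0.6]
gripper_width: 0.5
finger_force: 0.0
```

carry_out(commands=[[[-0.1, 0, 0, 0, 0, 0, -1], [-0.1, 0, 0, 0, 0, 0, -1], [-0.1, 0, 0, 0, 0, 0, -1], [-0.1, 0, 0, 0, 0, 0, -1], [-0.1, 0, 0, 0, 0, 0, -1]]])

```text
time_s: 12.87
position: [604.6, 62.9, 40.8]
tool_rot: [3.142, 0.0, 1.204]
ft_force: [-0.1, -0.1, -0.6]
gripper_width: 0.1
finger_force: 0.0
```

carry_out(commands=[[[-0.1, 0, 0, 0, 0, 0, -1], [-0.1, 0, 0, 0, 0, 0, -1], [-0.1, 0, 0, 0, 0, 0, -1], [0, 0, 0, 0, 0, 0, -1], [0, 0, 0, 0, 0, 0, -1]]])

```text
time_s: 13.28
position: [603.8, 60.8, 40.8]
tool_rot: [3.141, -0.001, 1.204]
ft_force: [1.9, 5.4, -0.6]
gripper_width: 0.9
finger_force: 2.7
```

carry_out(commands=[[[-0.1, 0, 0, 0, 0, 0, -1], [-0.1, 0, 0, 0, 0, 0, -1], [-0.1, 0, 0, 0, 0, 0, -1], [-0.1, 0, 0, 0, 0, 0, -1], [0, 0, 0, 0, 0, 0, -1]]])

```text
time_s: 13.7
position: [602.5, 57.1, 40.8]
tool_rot: [3.141, -0.002, 1.204]
ft_force: [3.6, 6.6, -1.0]
gripper_width: 0.6
finger_force: 3.2
```

carry_out(commands=[[[-0.04, 0, 0, 0, 0, 0, -1], [-0.04, 0, 0, 0, 0, 0, -1], [-0.04, 0, 0, 0, 0, 0, -1], [-0.04, 0, 0, 0, 0, 0, -1], [0, 0, 0, 0, 0, 0, -1]]])

```text
time_s: 14.12
position: [601.9, 55.7, 40.8]
tool_rot: [3.141, -0.002, 1.204]
ft_force: [3.5, 6.3, -1.8]
gripper_width: 0.6
finger_force: 3.5
```

carry_out(commands=[[[-0.04, 0, 0, 0, 0, 0, -1], [-0.04, 0, 0, 0, 0, 0, -1], [-0.04, 0, 0, 0, 0, 0, -1], [-0.04, 0, 0, 0, 0, 0, -1], [0, 0, 0, 0, 0, 0, -1]]])

```text
time_s: 14.53
position: [601.4, 54.2, 40.8]
tool_rot: [3.141, -0.002, 1.204]
ft_force: [3.8, 7.5, -1.1]
gripper_width: 0.7
finger_force: 3.6
```

carry_out(commands=[[[-0.04, 0, 0, 0, 0, 0, -1], [-0.04, 0, 0, 0, 0, 0, -1], [-0.04, 0, 0, 0, 0, 0, -1], [-0.04, 0, 0, 0, 0, 0, -1], [0, 0, 0, 0, 0, 0, -1]]])

```text
time_s: 14.95
position: [600.7, 52.6, 40.8]
tool_rot: [3.141, -0.001, 1.204]
ft_force: [3.5, 4.5, -1.2]
gripper_width: 0.6
finger_force: 2.8
```

carry_out(commands=[[[-0.04, 0, 0, 0, 0, 0, -1], [-0.04, 0, 0, 0, 0, 0, -1], [-0.04, 0, 0, 0, 0, 0, -1], [0, 0, 0, 0, 0, 0, -1], [0, 0, 0, 0, 0, 0, -1]]])

```text
time_s: 15.37
position: [600.4, 51.5, 40.8]
tool_rot: [3.141, -0.001, 1.204]
ft_force: [2.8, 3.7, -1.8]
gripper_width: 0.9
finger_force: 2.9
```

carry_out(commands=[[[-0.03, 0, 0, 0, 0, 0, -1], [-0.03, 0, 0, 0, 0, 0, -1], [-0.03, 0, 0, 0, 0, 0, -1], [0, 0, 0, 0, 0, 0, -1], [0, 0, 0, 0, 0, 0, -1]]])

```text
time_s: 15.78
position: [600.1, 50.7, 40.9]
tool_rot: [3.141, -0.002, 1.204]
ft_force: [4.2, 5.2, -1.0]
gripper_width: 0.4
finger_force: 3.2
```

carry_out(commands=[[[-0.03, 0, 0, 0, 0, 0, -1], [-0.03, 0, 0, 0, 0, 0, -1], [-0.03, 0, 0, 0, 0, 0, -1], [0, 0, 0, 0, 0, 0, -1], [0, 0, 0, 0, 0, 0, -1]]])

```text
time_s: 16.2
position: [599.8, 49.9, 40.9]
tool_rot: [3.141, -0.002, 1.204]
ft_force: [3.8, 5.8, -1.5]
gripper_width: 0.4
finger_force: 3.5
```

carry_out(commands=[[[-0.03, 0, 0, 0, 0, 0, -1], [-0.03, 0, 0, 0, 0, 0, -1], [-0.03, 0, 0, 0, 0, 0, -1], [0, 0, 0, 0, 0, 0, -1], [0, 0, 0, 0, 0, 0, -1]]])

```text
time_s: 16.62
position: [599.5, 49.1, 40.9]
tool_rot: [3.141, -0.002, 1.204]
ft_force: [4.3, 7.4, -1.8]
gripper_width: 0.7
finger_force: 3.8
```

carry_out(commands=[[[-0.03, 0, 0, 0, 0, 0, -1], [-0.03, 0, 0, 0, 0, 0, -1], [-0.03, 0, 0, 0, 0, 0, -1], [-0.03, 0, 0, 0, 0, 0, -1], [0, 0, 0, 0, 0, 0, -1]]])

```text
time_s: 17.03
position: [599.0, 47.8, 40.8]
tool_rot: [3.141, -0.001, 1.204]
ft_force: [4.0, 4.1, -1.1]
gripper_width: 0.2
finger_force: 2.9
```

carry_out(commands=[[[-0.03, 0, 0, 0, 0, 0, -1], [-0.03, 0, 0, 0, 0, 0, -1], [-0.03, 0, 0, 0, 0, 0, -1], [-0.03, 0, 0, 0, 0, 0, -1], [0, 0, 0, 0, 0, 0, -1]]])

```text
time_s: 17.45
position: [598.6, 46.7, 40.8]
tool_rot: [3.141, -0.001, 1.204]
ft_force: [3.6, 4.3, -1.6]
gripper_width: 0.2
finger_force: 3.1
```

carry_out(commands=[[[-0.03, 0, 0, 0, 0, 0, -1], [-0.03, 0, 0, 0, 0, 0, -1], [-0.03, 0, 0, 0, 0, 0, -1], [-0.03, 0, 0, 0, 0, 0, -1], [0, 0, 0, 0, 0, 0, -1]]])

```text
time_s: 17.87
position: [598.2, 45.6, 40.8]
tool_rot: [3.141, -0.002, 1.204]
ft_force: [4.5, 5.8, -1.9]
gripper_width: 0.4
finger_force: 3.2
```

carry_out(commands=[[[-0.03, 0, 0, 0, 0, 0, -1], [-0.03, 0, 0, 0, 0, 0, -1], [-0.03, 0, 0, 0, 0, 0, -1], [-0.03, 0, 0, 0, 0, 0, -1], [0, 0, 0, 0, 0, 0, -1]]])

```text
time_s: 18.28
position: [597.8, 44.5, 40.9]
tool_rot: [3.141, -0.002, 1.204]
ft_force: [3.9, 5.2, -1.1]
gripper_width: 0.2
finger_force: 3.3
```

carry_out(commands=[[[-0.03, 0, 0, 0, 0, 0, -1], [-0.03, 0, 0, 0, 0, 0, -1], [-0.03, 0, 0, 0, 0, 0, -1], [-0.03, 0, 0, 0, 0, 0, -1], [0, 0, 0, 0, 0, 0, -1]]])

```text
time_s: 18.7
position: [597.3, 43.3, 40.8]
tool_rot: [3.141, -0.001, 1.204]
ft_force: [3.5, 4.9, -1.2]
gripper_width: 0.5
finger_force: 3.1
```

carry_out(commands=[[[-0.03, 0, 0, 0, 0, 0, -1], [-0.03, 0, 0, 0, 0, 0, -1], [-0.03, 0, 0, 0, 0, 0, -1], [-0.03, 0, 0, 0, 0, 0, -1], [0, 0, 0, 0, 0, 0, -1]]])

```text
time_s: 19.12
position: [596.9, 42.3, 40.8]
tool_rot: [3.141, -0.002, 1.204]
ft_force: [5.1, 5.9, -1.8]
gripper_width: 0.3
finger_force: 3.5
```

carry_out(commands=[[[-0.03, 0, 0, 0, 0, 0, -1], [-0.03, 0, 0, 0, 0, 0, -1], [-0.03, 0, 0, 0, 0, 0, -1], [-0.03, 0, 0, 0, 0, 0, -1], [0, 0, 0, 0, 0, 0, -1]]])

```text
time_s: 19.53
position: [596.5, 41.1, 40.9]
tool_rot: [3.141, -0.002, 1.204]
ft_force: [5.2, 5.7, -2.6]
gripper_width: 0.3
finger_force: 3.4
```

carry_out(commands=[[[-0.03, 0, 0, 0, 0, 0, -1], [-0.03, 0, 0, 0, 0, 0, -1], [-0.03, 0, 0, 0, 0, 0, -1], [-0.03, 0, 0, 0, 0, 0, -1], [0, 0, 0, 0, 0, 0, -1]]])

```text
time_s: 19.95
position: [596.0, 39.8, 40.8]
tool_rot: [3.141, -0.001, 1.204]
ft_force: [3.3, 3.3, -1.2]
gripper_width: 0.2
finger_force: 1.6
```

carry_out(commands=[[[-0.03, 0, 0, 0, 0, 0, -1], [-0.03, 0, 0, 0, 0, 0, -1], [0, 0, 0, 0, 0, 0, -1], [0, 0, 0, 0, 0, 0, -1], [0, 0, 0, 0, 0, 0, -1]]])

```text
time_s: 20.37
position: [595.7, 39.1, 40.9]
tool_rot: [3.141, -0.001, 1.204]
ft_force: [4.8, 4.4, -1.4]
gripper_width: 0.0
finger_force: 2.7
```

carry_out(commands=[[[-0.03, 0, 0, 0, 0, 0, -1], [-0.03, 0, 0, 0, 0, 0, -1], [0, 0, 0, 0, 0, 0, -1], [0, 0, 0, 0, 0, 0, -1], [0, 0, 0, 0, 0, 0, -1]]])

```text
time_s: 20.78
position: [595.2, 38.2, 40.8]
tool_rot: [3.142, 0.0, 1.204]
ft_force: [2.0, 1.1, -0.7]
gripper_width: 0.5
finger_force: 0.8
```

carry_out(commands=[[[-0.03, 0, 0, 0, 0, 0, -1], [0, 0, 0, 0, 0, 0, -1], [0, 0, 0, 0, 0, 0, -1], [0, 0, 0, 0, 0, 0, -1], [0, 0, 0, 0, 0, 0, -1]]])

```text
time_s: 21.2
position: [595.0, 38.0, 40.8]
tool_rot: [3.142, 0.0, 1.204]
ft_force: [0.4, 2.8, 0.4]
gripper_width: 0.4
finger_force: 0.8
```

carry_out(commands=[[[-0.03, 0, 0, 0, 0, 0, -1], [-0.02, 0, 0, 0, 0, 0, -1], [0, 0, 0, 0, 0, 0, -1], [0, 0, 0, 0, 0, 0, -1], [0, 0, 0, 0, 0, 0, -1]]])

```text
time_s: 21.62
position: [594.9, 37.5, 40.7]
tool_rot: [-3.142, 0.0, 1.204]
ft_force: [1.3, 0.2, -0.3]
gripper_width: 1.0
finger_force: 0.9
```

The push force fell from about 7 N to about 1 N, so the pin has probably dropped. I'll back off and look.

carry_out(commands=[[[0.3, 0, 0, 0, 0, 0, -1], [1.2, 0, 0, 0, 0, 0, -1], [1.2, 0, -0.5, 0, 0, 0, -1], [0, 0, -2.5, 0, 0, 0, -1], [0, 0, -3, 0, 0, 0, -1]]])

```text
time_s: 22.03
position: [603.8, 64.3, 99.7]
tool_rot: [-3.138, 0.002, 1.205]
ft_force: [0.3, -0.0, 0.5]
gripper_width: 0.4
finger_force: 0.0
```

carry_out(commands=[[[0, 0, -3, 0, 0, 0, 0], [-1.5, 0, -2, 0, 0, 0, 0], [-3, 0, 0, 0, 0, 0, 0], [-3, 0, 0, 0, 0, 0, 0], [0, 0, 0, 0, 0, 0, 0]]])

```text
time_s: 22.45
position: [577.0, -9.5, 151.7]
tool_rot: [3.141, 0.001, 1.203]
ft_force: [0.0, 0.5, -0.6]
gripper_width: 29.1
finger_force: 0.0
```

```bash
python3 c.py w7
python3 - <<'E'
from h import *
s=grab("scene"); i=cv2.imread('pics/w7.png')
print(proj(s,[589,20,91]), spot_in("plunger",s)[:2])
cv2.imwrite('pics/w7c.png',np.hstack([cv2.resize(i[80:340,200:440],(460,498)),cv2.resize(s["color"][200:290,280:340],(332,498),interpolation=cv2.INTER_CUBIC)]))
E
```

```text
t 22.45 pos [577.008  -9.463 151.743] rot [179.945   0.045  68.926] f [ 0.047  0.47  -0.585] w 29.0970748629497 0.0
turn [ 0.055  0.045 -0.074] shift cm in now-frame [ 8.084 -0.008  0.168] in turned frame [8.084 0.002 0.174]
[602.878  58.517 348.943] [[ 0.933  0.348  0.094]
 [-0.36   0.899  0.249]
 [ 0.003 -0.266  0.964]]
plunger {'box': [299.1, 184.7, 333.9, 215.5], 'confidence': 0.65}
barrel {'box': [282.6, 155.7, 357.2, 250.7], 'confidence': 0.73}
board_mid {'box': [269.1, 220.6, 368.6, 317.6], 'confidence': 0.55}
[319.468 120.791] [319.441 121.788]
[319.8980384  252.36967157] [{'box': [315.2, 244.8, 323.8, 259.7], 'confidence': 0.44}, {'box': [173.8, 238.9, 189.1, 314.6], 'confidence': 0.31}]
```

View pics/w7c.png

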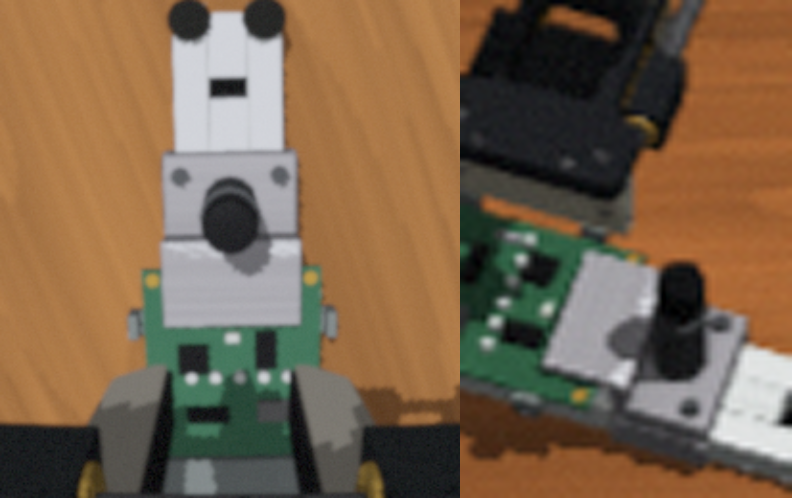

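The jaw's lip stands over the board's near edge, with the board undisturbed, and the plunger is at about (320,196) in the full image. To confirm it is home, I'll repeat the gentle push: a pin that is home must resist.

carry_out(commands=[[[2, 0, 0, 0, 0, 0, -1], [2.5, 0, 0, 0, 0, 0, -1], [2.5, 0, 0, 0, 0, 0, -1], [0, 0, 0, 0, 0, 0, -1], [0, 0, 2, 0, 0, 0, -1]]])

```text
time_s: 23.17
position: [604.5, 60.0, 133.7]
tool_rot: [3.138, -0.002, 1.207]
ft_force: [0.8, 0.1, 0.6]
gripper_width: 17.7
finger_force: 0.0
```

carry_out(commands=[[[0, 0, 3, 0, 0, 0, -1], [0, 0, 3, 0, 0, 0, -1], [0, 0, 2.7, 0, 0, 0, -1], [0, 0, 0.3, 0, 0, 0, -1], [0, 0, 0, 0, 0, 0, -1]]])

```text
time_s: 23.58
position: [601.9, 58.3, 39.5]
tool_rot: [-3.139, 0.001, 1.205]
ft_force: [0.2, -0.2, 1.1]
gripper_width: 0.6
finger_force: 0.0
```

carry_out(commands=[[[-0.4, 0, 0, 0, 0, 0, -1], [-0.4, 0, 0, 0, 0, 0, -1], [-0.4, 0, 0, 0, 0, 0, -1], [-0.3, 0, 0, 0, 0, 0, -1], [0, 0, 0, 0, 0, 0, -1]]])

```text
time_s: 24.0
position: [597.5, 43.4, 41.7]
tool_rot: [3.14, -0.0, 1.204]
ft_force: [-0.3, -0.5, -0.4]
gripper_width: 0.5
finger_force: 0.0
```

carry_out(commands=[[[-0.15, 0, 0, 0, 0, 0, -1], [-0.15, 0, 0, 0, 0, 0, -1], [-0.1, 0, 0, 0, 0, 0, -1], [0, 0, 0, 0, 0, 0, -1], [0, 0, 0, 0, 0, 0, -1]]])

```text
time_s: 24.42
position: [595.9, 40.3, 40.7]
tool_rot: [-3.141, -0.0, 1.204]
ft_force: [0.8, 0.3, 0.0]
gripper_width: 0.5
finger_force: 0.0
```

carry_out(commands=[[[-0.05, 0, 0, 0, 0, 0, -1], [-0.05, 0, 0, 0, 0, 0, -1], [-0.05, 0, 0, 0, 0, 0, -1], [0, 0, 0, 0, 0, 0, -1], [0, 0, 0, 0, 0, 0, -1]]])

```text
time_s: 24.83
position: [595.4, 38.9, 40.7]
tool_rot: [-3.142, -0.0, 1.204]
ft_force: [-0.0, 0.6, -0.3]
gripper_width: 0.4
finger_force: 0.0
```

carry_out(commands=[[[-0.04, 0, 0, 0, 0, 0, -1], [-0.04, 0, 0, 0, 0, 0, -1], [-0.03, 0, 0, 0, 0, 0, -1], [-0.03, 0, 0, 0, 0, 0, -1], [0, 0, 0, 0, 0, 0, -1]]])

```text
time_s: 25.25
position: [594.9, 37.6, 40.8]
tool_rot: [3.142, -0.0, 1.204]
ft_force: [-0.6, 0.2, 0.6]
gripper_width: 0.6
finger_force: 0.2
```

carry_out(commands=[[[-0.03, 0, 0, 0, 0, 0, -1], [-0.03, 0, 0, 0, 0, 0, -1], [0, 0, 0, 0, 0, 0, -1], [0, 0, 0, 0, 0, 0, -1], [0, 0, 0, 0, 0, 0, -1]]])

```text
time_s: 25.67
position: [594.7, 37.1, 40.8]
tool_rot: [3.142, -0.0, 1.204]
ft_force: [0.2, 2.7, -0.6]
gripper_width: 0.5
finger_force: 1.0
```

carry_out(commands=[[[-0.03, 0, 0, 0, 0, 0, -1], [-0.02, 0, 0, 0, 0, 0, -1], [0, 0, 0, 0, 0, 0, -1], [0, 0, 0, 0, 0, 0, -1], [0, 0, 0, 0, 0, 0, -1]]])

```text
time_s: 26.08
position: [594.5, 36.6, 40.8]
tool_rot: [3.142, 0.0, 1.204]
ft_force: [0.9, 1.8, -0.9]
gripper_width: 0.5
finger_force: 0.9
```

carry_out(commands=[[[-0.03, 0, 0, 0, 0, 0, -1], [-0.02, 0, 0, 0, 0, 0, -1], [0, 0, 0, 0, 0, 0, -1], [0, 0, 0, 0, 0, 0, -1], [0, 0, 0, 0, 0, 0, -1]]])

```text
time_s: 26.5
position: [594.3, 36.2, 40.7]
tool_rot: [3.142, -0.0, 1.204]
ft_force: [0.3, 1.7, 0.1]
gripper_width: 0.3
finger_force: 1.3
```

carry_out(commands=[[[-0.03, 0, 0, 0, 0, 0, -1], [-0.02, 0, 0, 0, 0, 0, -1], [0, 0, 0, 0, 0, 0, -1], [0, 0, 0, 0, 0, 0, -1], [0, 0, 0, 0, 0, 0, -1]]])

```text
time_s: 26.92
position: [594.3, 35.9, 40.8]
tool_rot: [3.141, -0.001, 1.204]
ft_force: [2.5, 4.7, -1.5]
gripper_width: 0.4
finger_force: 2.5
```

carry_out(commands=[[[-0.03, 0, 0, 0, 0, 0, -1], [-0.01, 0, 0, 0, 0, 0, -1], [0, 0, 0, 0, 0, 0, -1], [0, 0, 0, 0, 0, 0, -1], [0, 0, 0, 0, 0, 0, -1]]])

```text
time_s: 27.33
position: [594.2, 35.8, 40.8]
tool_rot: [3.141, -0.001, 1.204]
ft_force: [2.7, 6.7, -0.4]
gripper_width: 0.4
finger_force: 3.5
```

carry_out(commands=[[[-0.03, 0, 0, 0, 0, 0, -1], [-0.03, 0, 0, 0, 0, 0, -1], [0, 0, 0, 0, 0, 0, -1], [0, 0, 0, 0, 0, 0, -1], [0, 0, 0, 0, 0, 0, -1]]])

```text
time_s: 27.75
position: [594.1, 35.5, 40.8]
tool_rot: [3.141, -0.002, 1.204]
ft_force: [4.4, 9.1, -1.6]
gripper_width: 0.4
finger_force: 4.9
```

carry_out(commands=[[[-0.03, 0, 0, 0, 0, 0, -1], [-0.03, 0, 0, 0, 0, 0, -1], [0, 0, 0, 0, 0, 0, -1], [0, 0, 0, 0, 0, 0, -1], [0, 0, 0, 0, 0, 0, -1]]])

```text
time_s: 28.17
position: [594.1, 35.4, 40.9]
tool_rot: [3.141, -0.002, 1.205]
ft_force: [5.0, 12.0, -1.2]
gripper_width: -0.1
finger_force: 6.4
```

The pin holds: 13 N with no further movement, so it is home. Backing off.

carry_out(commands=[[[0.1, 0, 0, 0, 0, 0, -1], [0.4, 0, 0, 0, 0, 0, -1], [1.2, 0, 0, 0, 0, 0, -1], [1, 0, -0.5, 0, 0, 0, -1], [0, 0, -2.5, 0, 0, 0, -1]]])

```text
time_s: 28.58
position: [601.9, 61.0, 67.4]
tool_rot: [-3.136, 0.002, 1.205]
ft_force: [-0.2, -0.0, 0.2]
gripper_width: 0.5
finger_force: 0.0
```

carry_out(commands=[[[0, 0, -3, 0, 0, 0, -1], [0, 0, -3, 0, 0, 0, -1], [0, 0, -2, 0, 0, 0, -1], [0, 0, 0, 0, 0, 0, -1], [0, 0, 0, 0, 0, 0, -1]]])

```text
time_s: 29.0
position: [603.9, 60.0, 152.1]
tool_rot: [3.14, -0.001, 1.204]
ft_force: [0.1, 0.6, -0.4]
gripper_width: 0.5
finger_force: 0.0
```

```bash
python3 -c "
from h import *
print(ticket.sign_off())"
```

```text
the job is handed in; nothing more can be done
None
```

The jaw is closed over the board about 48 mm on, the plunger held in the next hole against a 13 N test push, the arm is clear, and I handed the job in at about 29 s; no verdict was returned.

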